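# Tip the flanged hub off its edge and stack it on the assembly stand

## Task

The blue flanged hub is standing on edge on the bench. With a light push, tip it over so that it lies on its broad flat face with the silver spigot up - do not lift it while it is still on edge and never let it go over onto the spigot. Once it lies still and you have let go of it, pick it up by the spigot and thread it, spigot up, down the post of the stand fully home on the base, then thread the brass collar down the post on top of it; let go of both and leave the other things on the bench where they are.

Things in the scene. Friction and masses are not known exactly. Their poses are not given: they have to be found in the camera images.
- hub: Flanged hub, 0.17 to 0.33 kg: blue octagonal flange 90 mm across flats, 16 mm thick, with a silver spigot in the middle of one face and a 24 mm bore through both. Origin: centre of the broad flat face (no spigot); x axis from there through flange (x 0 to 16 mm) and spigot (16 to 38 mm). At the start it stands on a flat of its rim, x axis level (any heading), z up, origin 45 mm above the bench.
- hub_spigot_end (a point): Centre of the end of the hub's round silver spigot (44 mm diameter, 22 mm proud), hub frame x = 38 mm. Standing, the hub goes over to the flat face once leaned about 15 degrees that way, to the spigot at less; it does not roll. Lying as wanted: x axis up, origin at bench height, centre about 45 mm from where it stood, away from the spigot side.
- collar: Loose round brass collar, 0.15 kg, 56 mm outer diameter, 24 mm high, straight bore 24 mm; lies flat on the bench. Origin: centre of its underside, z axis up along the bore; thread it the way up it lies.
- stand: Assembly stand, fixed to the bench: dark round base, 104 mm diameter, 12 mm high, with a bright upright post, 19 mm diameter, on its centre. Origin: centre of its underside, z up. Hub home: hub origin 12 mm above the bench on the post's axis. Collar home: its lower face on the spigot's end, 50 mm above the bench.
- stand_tip (a point): Centre of the top of the stand's post, 82 mm above the bench; the last 10 mm of the post taper to 8 mm diameter.
- tape_roll: Bystander: roll of masking tape lying flat, 94 mm diameter, 25 mm high; origin under its centre. Leave it alone.
- vial: Bystander: brown vial with black cap, 31 mm diameter, 76 mm high, standing; origin under its centre. Leave it alone.
- pouch: Bystander: small black zip pouch lying flat, 66 x 81 mm, 13 mm high; origin under its centre. Leave it alone.
- dish: Bystander: shallow clear dish, 62 mm diameter, 13 mm high; origin under its centre. Leave it alone.
There are look-alikes about, which are no part of the job. There is more than one size of the hub; the job needs the largest.

How it is judged:
On the way, in this order (a step that is already met when the one before it is completed fails the run):
1. the hub lies still on the bench on its broad flat face, spigot up, let go (angle between hub's own x axis and vertical below 0.1 rad and height (world z) of hub below 0.004 m and contact force between the fingers and hub below 0.2 N and linear speed of hub below 0.03 m/s and angular speed of hub below 0.3 rad/s), for 0.2 s.
2. the hub is on the post, spigot up, fully home on the stand's base, the collar not yet on it, let go (angle between hub's own x axis and vertical below 0.06 rad and horizontal distance between hub and stand below 0.005 m and z of hub in the frame of stand between 0.009 and 0.015 m and contact force between the fingers and hub below 0.2 N), for 0.2 s.
3. the collar is on the post, home on the hub (angle between hub's own x axis and vertical below 0.06 rad and horizontal distance between each of hub, collar and stand below 0.005 m and z of hub in the frame of stand between 0.009 and 0.015 m and angle between the z axis of collar and the z axis of stand, either way round below 0.06 rad and distance between collar and hub_spigot_end below 0.006 m), for 0.2 s.
At the end, for the whole second after the job is handed in: The hub is on the post, spigot up (within 0.06 rad), its axis within 5 mm of the post's, its flat face within 3 mm of the base; the collar is square on the post above it (0.06 rad), centred within 5 mm, its lower face within 6 mm of the spigot's end; both are released and at rest (all of step 3 and linear speed of each of hub, collar below 0.03 m/s and contact force between the fingers and hub below 0.2 N and contact force between the fingers and collar below 0.2 N); the robot touches nothing.
It fails at once if the hub picked up while it is still on edge (leaning more than 0.6 rad from lying flat, its origin more than 70 mm above the bench) (angle between hub's own x axis and vertical above 0.6 rad and height (world z) of hub above 0.07 m).
It fails at once if the hub pushed hard (over 15 N) while on edge (angle between hub's own x axis and vertical above 0.6 rad and contact force between any of the fingers, the arm and hub above 15 N).
It fails at once if the hub tipped over onto its spigot (angle between hub's own x axis and vertical above 2.2 rad).
It fails at once if a bystander moved more than 20 mm (distance of any of tape_roll, vial, pouch, dish from where it was at the start of the episode above 0.02 m).
It also fails if it takes over 72 s, if anything falls off the work surface, if the arm or the gripper's body presses on something with over 40 N, if the wrist force passes 120 N, or if a joint passes its speed limit or range.

## Robot

A 7-joint arm with a two-finger parallel gripper is mounted at the origin on a cart in front of the work surface, level with it; the furniture and walls round the work are solid. World frame = base frame: x ahead of the robot, y to its left, z up, the work surface at z = 0. Lengths are in m, angles in rad, forces in N, time in s.
With the tool pointing down it reaches from about 0.4 to 0.9 m from the base axis. Payload 5.6 kg.
Tool frame: the origin (TCP) lies at the very end of the fingers, on their centre line; the grasp point (between the pads) lies 19 mm behind it; z points along the fingers, y is the line along which they close (so a half turn about z gives the same grasp; the last joint's range is limited). The gripper opens to 92 mm and grips with 3 to 60 N. Pads are 20 mm wide; open, the fingers measure 128 mm over their backs; the gripper's body (75 mm by 189 mm) begins 69 mm behind the grasp point.
Start: joints at [-0.043, 0.468, -0.012, 1.603, 0.006, 1.071, -0.056], TCP at [0.65, -0, 0.193] pointing down, gripper open.
Joint ranges: [-2.53, 2.53], [-0.31, 2.02], [-1.57, 1.55], [0.28, 2.44], [-1.29, 4.43], [0.15, 1.84], [-2.92, 2.92]. Speed limits (rad/s): [2.57, 2.57, 3.14, 3.14, 3.14, 3.14, 3.14].

## Interface

Orientations are given as a unit quaternion [x, y, z, w].
In Python, from cell import robot, cams, sign_off gives the robot as it stands. The module is installed in compiled form; this text tells all that it offers.
- The arm moves only by the tool servo_tool, never from a script. Its arguments are lists of equal length, an entry for each row: "linear": the shift along the tool's x, y, z in mm, a list of three; "rot": the turn, a rotation vector about the tool's x, y, z in degrees, a list of three; "gripper": the closure, from -1 (fully open) to 1 (shut). In form: {"linear": [[x, y, z], ...], "rot": [[wx, wy, wz], ...], "gripper": [gripper, ...]}. A call has 1 to 8 rows; each row is the pose to reach, as a shift and turn from the pose commanded when the call began, along the tool's axes at that moment; what a row does not reach only later rows make up. A row lasts 1/10 s, in which the tool goes at most 50 mm and 8.59 degrees, less where a joint would pass 70% of its speed; a pose out of reach is approached as far as the arm can. A call with a gripper value outside its range is refused whole. The fingers move at their own pace and stop on an object; "force" is the grip in N (left out, the last holds). Time passes only in rows, so rows that repeat a pose let the fingers close. It gives the time, the measured TCP pose, the force, the opening and the grip force at its end, in the units of the state.
- robot.get_obs(): the state, without advancing time (a new reading comes with each control period).
- cams.grab_frame(name): name is "scene" or "side" or "wrist"; returns a dict with "img" (384x512x3 uint8, red, green, blue), "range_z" (384x512 float32, m along the optical axis (not along the pixel's ray), 0 where there is no reading), "fovy" (degrees; the focal length in pixels is half the picture's height over the tangent of half this angle, whatever the lens; pixels are square), "cx", "cy" (the principal point, pixels), "R" (3x3) and "t" (3): a world point X has camera coordinates R X + t; the wrist camera has in their place "T_tool_cam" (4x4, takes a point from camera to tool coordinates, whose origin is the TCP and whose axes are the flange's). Camera axes: x right, y down, z forward; pixel columns grow to the right and rows downward; lengths in m; the calibration is good to about 2 mm. The wrist camera is an equidistant fisheye: a pixel r from the principal point sees the ray r / f radians off the axis. A picture is of the moment at which its call begins: read the wrist's pose just before it.
- sign_off(): hands the job in; it is judged then, once.
The state is a dict: "t": time; "joint_pos": joint angles; "joint_velocities": joint speeds; "tau": joint torques, N m; "eef_pos": TCP position; "ee_rot": TCP orientation; "force": force on the tool from outside, world axes, zero at the start; "ft_torque": the same for the moment, N m; "finger_gap": finger opening in m; "grip_force": force on a finger pad.
Only numpy, scipy, OpenCV 4.12 (cv2) and the standard library are available. Lean on these libraries where they do the work, as an engineer would, in place of code of your own. Each camera call takes 0.05 s, during which the arm holds its last target. There are 200 camera calls.

## Working session

There is one attempt and no reset: what is moved stays moved. The work goes in short steps, Python scripts to look and compute and a tool call to move; the robot and the scene stay as the last step left them, time stands still between calls to the robot, and variables do not carry over. Pictures are saved under pics/ and viewed, at most 10 in all, crops included, and the job is handed in when it is done.

Besides the shell and the picture viewer there is one more tool, called after "Emit:" as name(argument=value, ...), one argument or row to a line, values as JSON. servo_tool: Moves the arm, as the interface text tells. Its arguments: {"type":"object","properties":{"linear":{"type":"array","items":{"type":"array","items":{"type":"number"}}},"rot":{"type":"array","items":{"type":"array","items":{"type":"number"}}},"gripper":{"type":"array","items":{"type":"number"}},"force":{"type":"number"}},"required":["linear","rot","gripper"]}

```bash
mkdir -p pics
cat > h.py <<'E'
import numpy as np, cv2
from cell import robot, cams, sign_off
from scipy.spatial.transform import Rotation as Rn
def grab(n):
    o=robot.get_obs(); f=cams.grab_frame(n); f['o']=o
    h=f['img'].shape[0]; f['f']=h/2/np.tan(np.radians(f['fovy'])/2)
    if n=='wrist':
        T=np.eye(4); T[:3,:3]=Rn.from_quat(o['ee_rot']).as_matrix(); T[:3,3]=o['eef_pos']
        W=T@np.array(f['T_tool_cam']); f['C']=W[:3,3]; f['Rc']=W[:3,:3]
    else:
        R=np.array(f['R']); f['Rc']=R.T; f['C']=-R.T@np.array(f['t'])
    f['wrist']=n=='wrist'
    return f
def ray(f,u,v):
    x=np.array([u-f['cx'],v-f['cy']],float)
    if f['wrist']:
        r=np.hypot(*x); th=r/f['f']; d=np.array([*(x/max(r,1e-9)*np.sin(th)),np.cos(th)])
    else: d=np.array([*(x/f['f']),1.])
    return f['C'],f['Rc']@d
def onz(f,u,v,z):
    C,d=ray(f,u,v); return C+d*(z-C[2])/d[2]
def cloud(f):
    z=f['range_z']; v,u=np.indices(z.shape); a=(u-f['cx']);b=(v-f['cy'])
    if f['wrist']:
        r=np.hypot(a,b)+1e-9; k=np.tan(np.minimum(r/f['f'],1.5))/r
    else: k=1/f['f']
    P=np.stack([a*k*z,b*k*z,z],-1); W=P@f['Rc'].T+f['C']; W[z<=0]=np.nan
    return W
def save(f,n,crop=None,s=1):
    im=f['img'][...,::-1]
    if crop: im=im[crop[1]:crop[3],crop[0]:crop[2]]
    cv2.imwrite('pics/'+n,cv2.resize(im,None,fx=s,fy=s,interpolation=cv2.INTER_CUBIC))
E
python3 - <<'E'
from h import *
F=[grab(n) for n in('scene','side','wrist')]
import pickle; pickle.dump(F,open('f0.pkl','wb'))
for f,n in zip(F,('a_scene.png','a_side.png','a_wrist.png')):
    save(f,n,None,1.5); print(n,f['C'],f['Rc'][:,2],f['f'],(f['range_z']>0).mean())
E
```

```text
a_scene.png [-0.28778481  0.5395518   1.25414918] [ 0.55454474 -0.28437939 -0.78205402] 488.56485857096095 0.9957936604817709
a_side.png [-0.01207804 -0.93379483  0.8125303 ] [ 0.40268531  0.73557404 -0.54477094] 408.9014267989322 0.9961751302083334
a_wrist.png [0.6513908  0.08184939 0.38487763] [-1.92521102e-04 -2.90445551e-01 -9.56891501e-01] 297.3186396354542 0.9958597819010416
```

View pics/a_scene.png

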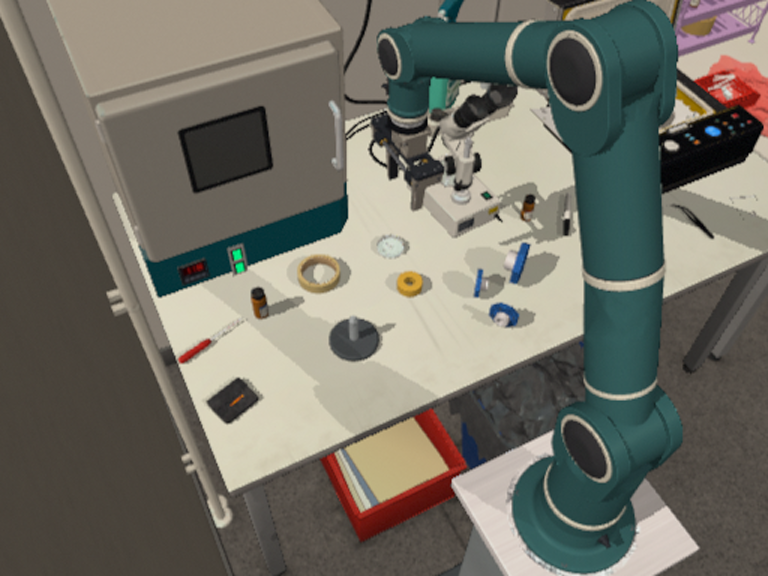

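View pics/a_side.png

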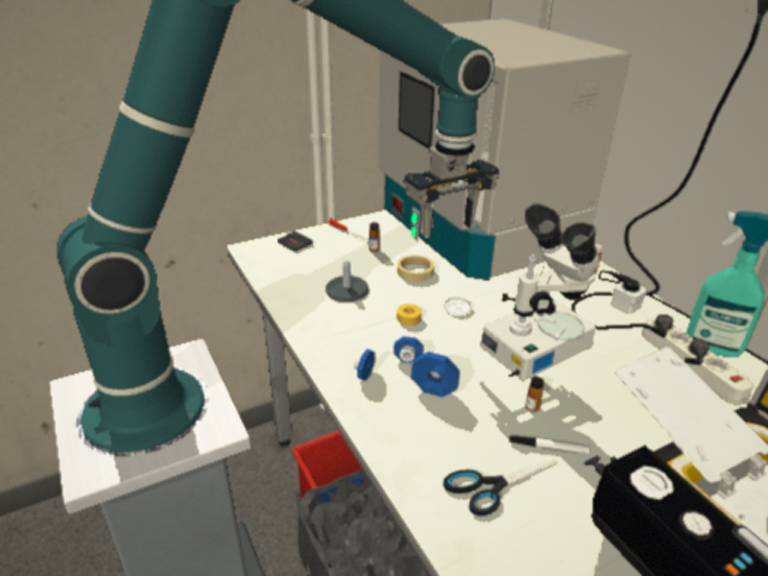

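The scene view shows three blue hubs at display pixels (517,262), (479,283) and (504,314). In the side view they are at (435,374), (407,349) and (366,363). The brass collar is at (410,284) and the stand at (354,338). The first hub looks largest, so I'll measure all three and crop.

```bash
cat >> h.py <<'E'
def blobs(f,lo,hi,amin=60):
    m=cv2.inRange(cv2.cvtColor(f['img'],cv2.COLOR_RGB2HSV),np.array(lo),np.array(hi))
    n,l,s,c=cv2.connectedComponentsWithStats(m)
    return [(l==i,s[i],c[i]) for i in range(1,n) if s[i][4]>=amin]
BLUE=((102,120,50),(122,255,255))
E
python3 - <<'E'
from h import *; import pickle
F=pickle.load(open('f0.pkl','rb'))
for f in F[:2]:
    W=cloud(f)
    for m,s,c in blobs(f,*BLUE):
        P=W[m]; P=P[np.isfinite(P).all(1)]
        if len(P)<20 or P[:,0].min()<.2 or P[:,2].max()>.15: continue
        print('blue',s,c.round(0),np.percentile(P,[2,50,98],axis=0).round(3).tolist())
    for m,s,c in blobs(f,(15,120,90),(30,255,255)):
        P=W[m];print('yel',s,c.round(0),np.nanpercentile(P,[2,50,98],axis=0).round(3).tolist())
s,d=F[:2]
a=cv2.resize(s['img'][140:230,290:370],(400,450)); b=cv2.resize(d['img'][210:290,225:315],(400,450))
cv2.imwrite('pics/crop.png',np.hstack([a,b])[...,::-1])
# profile across blue+near points of large hub region
for f in F[:2]:
    P=cloud(f).reshape(-1,3)
    print(np.nanmin(P[:,2]))
E
```

```text
blue [470  84  11   7  65] [475.  87.] [[0.578, -0.836, 0.113], [0.597, -0.814, 0.119], [0.615, -0.795, 0.123]]
blue [341 162  12  27 145] [346. 175.] [[0.463, -0.231, 0.033], [0.48, -0.191, 0.077], [0.513, -0.171, 0.095]]
blue [327 202  19  15 129] [337. 208.] [[0.377, -0.128, 0.018], [0.399, -0.109, 0.051], [0.422, -0.088, 0.065]]
blue [308 282  16  30 209] [313. 299.] [[0.36, -0.125, -0.715], [0.419, -0.116, -0.609], [0.46, -0.107, -0.531]]
yel [455  11  22  12 143] [466.  18.] [[0.999, -1.222, 0.043], [1.014, -1.175, 0.062], [1.05, -1.148, 0.087]]
yel [450  58  21  19 124] [459.  68.] [[0.692, -0.904, 0.065], [0.746, -0.892, 0.078], [0.798, -0.885, 0.087]]
yel [265 181  17  17 226] [273. 189.] [[0.547, -0.004, 0.003], [0.57, 0.022, 0.024], [0.599, 0.048, 0.031]]
blue [263 225  43  39 775] [287. 246.] [[0.466, -0.247, 0.007], [0.493, -0.211, 0.05], [0.518, -0.1, 0.091]]
blue [238 234  11  19 136] [243. 243.] [[0.378, -0.136, 0.012], [0.396, -0.123, 0.041], [0.419, -0.106, 0.061]]
blue [355 235  14  13  85] [362. 241.] [[0.688, -0.272, 0.018], [0.714, -0.269, 0.034], [0.736, -0.266, 0.048]]
yel [265 203  16  14 192] [272. 209.] [[0.547, -0.012, 0.003], [0.569, 0.005, 0.022], [0.595, 0.035, 0.027]]
yel [353 258   9  16  64] [357. 263.] [[0.626, -0.346, 0.006], [0.634, -0.343, 0.044], [0.643, -0.33, 0.054]]
yel [455 309  14  15 114] [461. 316.] [[0.676, -0.629, 0.039], [0.709, -0.606, 0.071], [0.74, -0.6, 0.087]]
-0.769648214710063
-0.7629839628112469
```

View pics/crop.png

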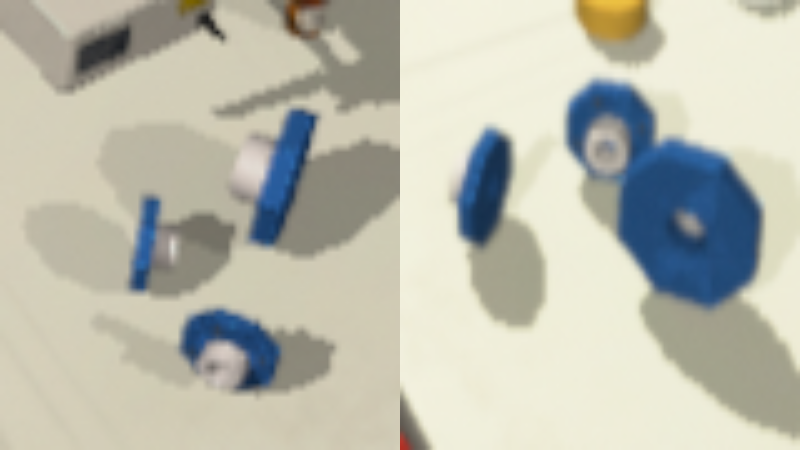

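The enlarged crop shows that the largest hub is the upper right one in the left panel, at scene native pixel (344,175), and side (287,246). Its top is at about 91–95 mm, while the others reach about 65 mm. Its flat face looks at the side camera and its spigot points to +y. Next I'll fit its face and the surroundings.

Run:
```python
from h import *; import pickle
F=pickle.load(open('f0.pkl','rb'))
s,d,w=F
W=cloud(d)
b=[x for x in blobs(d,*BLUE) if x[1][4]>500][0]
m=cv2.erode(b[0].astype(np.uint8),np.ones((3,3)))>0
P=W[m]; P=P[np.isfinite(P).all(1)]
P=P[P[:,1]<-.15]
for _ in range(4):
    c=P.mean(0); n=np.linalg.svd(P-c)[2][2]; r=(P-c)@n; P=P[abs(r)<max(.003,2*r.std())]
print('face c',c.round(4),'n',n.round(3),r.std(),len(P), np.percentile(P,[0,100],axis=0).round(3).tolist())
h=n.copy();h[2]=0;h/=np.linalg.norm(h)
if h[1]<0:h=-h   # towards spigot
print('h',h,np.degrees(np.arctan2(h[1],h[0])))
t=np.array([-h[1],h[0],0])
# extents along t and z for face via pixel rays on plane
cn=max(cv2.findContours(b[0].astype(np.uint8),0,1)[0],key=len)[:,0]
Q=[]
for u,v in cn:
    C,q=ray(d,u,v); Q.append(C+q*((c-C)@h)/(q@h))
Q=np.array(Q); print('t ext',(Q@t).min(),(Q@t).max(),'z',Q[:,2].min(),Q[:,2].max())
# all points above bench in area
for f in (s,d):
    A=cloud(f).reshape(-1,3); k=(A[:,2]>.012)&(A[:,2]<.15)&(A[:,0]>.3)&(A[:,0]<.75)&(A[:,1]>-.45)&(A[:,1]<.4)
    A=A[k]; H,xe,ye=np.histogram2d(A[:,0],A[:,1],bins=[np.arange(.3,.76,.03),np.arange(-.45,.41,.03)])
    for i,row in enumerate(H): print('%.2f'%xe[i],' '.join('%2d'%min(x,99) for x in row))
f=w; save(f,'a_wrist.png',None,1.5)
```

```text
face c [ 0.4921 -0.2177  0.0513] n [0.762 0.647 0.003] 0.0013437386260597246 459 [[0.465, -0.248, 0.007], [0.519, -0.185, 0.092]]
h [0.76227056 0.64725852 0.        ] 40.335223297739425
t ext -0.5282520847732162 -0.40420579468997325 z 0.0020931040843008564 0.12223899399526483
0.30  0  0  0  0  0  0  0  0  0  0  0  0  0  0  0  0  0  0  0  0  0  0  0  0  0  0  0  0
0.33  0  0  0  0  0  0  0  0  0  0  0  0  0  0  0  0  0  0  0  0  0  0  0  0  0  0  0  0
0.36  0  0  0  0  0  0  0  0  0  0 17 67  1  0  0  0  0  0  0  0  0  0  0  0  0  0  0  0
0.39  0  0  0  0  0  0  0  0  0  0  2 99 20  0  0  0  0  0  0  0  0  0  0  0  0  0  0  0
0.42  0  0  0  0  0  0  0  0  0  0  0  5  9  0  0  0  0  0  0  0  0  2  0  0  0  0  0  0
0.45  0  0  0  0  0  0  0  0 32 56  0 15 17  0  0  0  0  0  0  2 47 62 26  0  0  0  0  0
0.48  0  0  0  0  0  0  0 28 92 20  5 67  4  0  0  0  0  0  0 19 58 99 53  1  0  0  0  0
0.51  0  0  0  0  0  0  1  7 24  1  0  3  0  0  0  0  0  0  0  9 28 39 41  0  0  0  0  0
0.54  0  4 19  0  0  0  0  0  0  0  0  0  0  0  5 57 41  0  0  0  0 16  4  0  0  0  0  0
0.57  0 23  2  0  0  0
[... 1146 characters left out ...]
 0  0  0  0 97 41  2  0 43  3  0  0  0  0  0  0  0  9 26 23  6  0  0  0  0  0
0.54  0 25 15  0  0  0  0  0  0  0  0  0  0  0 26 41 10  0  0  0  4  7  0  0  0  0  0  0
0.57 13 50  0  0  0  0  0  0  0  0  0  0  0  0 28 46 15  0  0  0  0  0  0  0  0  0  0  0
0.60 54  0  0 54 19  0  0  0  0  0  0  0  0  0  0  1  0  0  0  0  0  0  0  0  0  0  0  0
0.63  6  0  0 99 15  0 34 48 99 99 11  0  0  0  0  0  0  0  0  6 29 14  1  0  0 98 22  1
0.66  0  0  0  0  0 48 99 99 70 75 17  0  0  0  9  4  0  0  0 35  0  2 21  0  0 11  1  0
0.69 19  0  0  0  0 28 99 99 99 68 22  0  0  1  2  5  0  0  0 26  2  9 29  0  0  0  0  0
0.72 14  0  0  0  0  0 99 99 43  6 19  0  0  0  3  3  0  0  0  0 15 24  0  0  0  0  0  0
```

View pics/a_wrist.png

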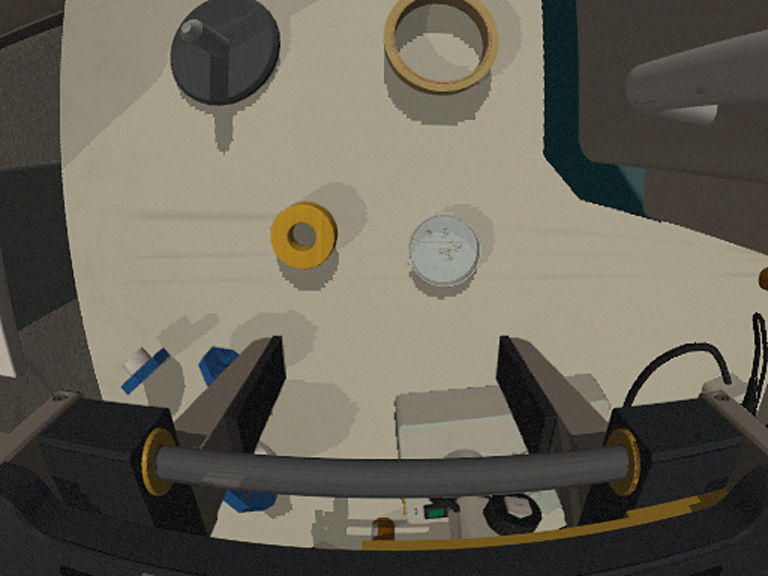

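The wrist view shows the stand at (225,45), the brass collar at (303,236) and the dish at (443,250). The blue hubs are at the lower left behind the fingers. Now the numbers for the push approach.

```bash
cat >> h.py <<'E'
def goto(p,yawcam=None):
    """print tool-frame shift mm (from current measured pose) and z turn"""
    o=robot.get_obs(); R=Rn.from_quat(o['ee_rot']).as_matrix()
    print('eef',np.round(o['eef_pos'],4),'lin',(R.T@(np.array(p)-o['eef_pos'])*1000).round(1))
E
python3 - <<'E'
from h import *; import pickle
F=pickle.load(open('f0.pkl','rb'))
o=robot.get_obs(); print(o['t'],o['eef_pos'],Rn.from_quat(o['ee_rot']).as_matrix().round(3).tolist(),F[2]['T_tool_cam'])
goto([.542,-.176,.14])
A=np.vstack([cloud(f).reshape(-1,3) for f in F[:2]])
for x in np.arange(.4,.8,.04):
    r=[]
    for y in np.arange(-.36,0,.04):
        k=(abs(A[:,0]-x-.02)<.02)&(abs(A[:,1]-y-.02)<.02)&(A[:,2]<.6)
        r.append('%.2f'%np.percentile(A[k,2],97) if k.sum()>3 else ' -- ')
    print('%.2f'%x,*r)
# stand & collar & hub cross-check
for f in F[:3]:
    for m,s,c in blobs(f,(15,120,90),(30,255,255)):
        p=onz(f,*c,.020)
        if abs(p[0]-.57)<.06 and abs(p[1])<.08: print('collar',p.round(4),s)
E
```

```text
0.15 [ 6.49537673e-01 -3.67476700e-05  1.92674324e-01] [[0.0, 1.0, -0.001], [1.0, -0.0, -0.0], [-0.0, -0.001, -1.0]] [[ 1.50262310e-03 -9.56938254e-01 -2.90287652e-01  8.18975822e-02]
 [ 9.99998464e-01  1.17602781e-03  1.29952064e-03  1.63120082e-03]
 [-9.02174659e-04 -2.90289158e-01  9.56938551e-01 -1.92345802e-01]
 [ 0.00000000e+00  0.00000000e+00  0.00000000e+00  1.00000000e+00]]
eef [ 0.6495 -0.      0.1927] lin [-176.  -107.5   52.8]
0.40 0.00 0.00 0.01 0.01 0.01 0.00 0.06 0.01 0.01
0.44 0.01 0.01 0.01 0.07 0.08 0.01 0.05 0.00 0.59
0.48 0.00 0.01 0.07 0.09 0.09 0.05 0.06 0.60 0.60
0.52 0.01 0.01 0.07 0.08 0.01 0.04 0.01 0.60 0.58
0.56 0.01 0.01 0.01 0.01 0.01 0.01 0.01 0.60 0.55
0.60 0.07 0.06 0.01 0.01 0.01 0.01 0.01 0.60 0.51
0.64 0.07 0.06 0.06 0.06 0.06 0.06 0.01 0.59 0.59
0.68 0.01 0.32 0.30 0.30 0.33 0.14 0.01 0.56 0.40
0.72 0.01 0.33 0.32 0.32 0.33 0.17 0.01 0.01 0.35
0.76 0.01 0.28 0.26 0.25 0.26 0.06 0.01 0.01 0.01
collar [0.5724 0.0217 0.02  ] [265 181  17  17 226]
collar [0.5681 0.0061 0.02  ] [265 203  16  14 192]
collar [0.5775 0.0179 0.02  ] [ 180  135   43   45 1288]
```

Emit:
servo_tool(
  linear=[
    [0,-36,0],
    [-20,-72,0],
    [-55,-107,0],
    [-95,-107,5],
    [-135,-107,10],
    [-176,-107,20],
    [-176,-107,40],
    [-176,-107,53],
  ],
  rot=[
    [0,0,8],
    [0,0,16],
    [0,0,24],
    [0,0,32],
    [0,0,40],
    [0,0,48],
    [0,0,50],
    [0,0,50],
  ],
  gripper=[1,1,1,1,1,1,1,1],
)

```text
t: 0.95
eef_pos: [0.5421, -0.1771, 0.1391]
ee_rot: [0.94, 0.341, -0.001, -0.0]
force: [0.1, 1.2, 0.2]
finger_gap: 0.0301
grip_force: 0.0
```

Run:
```python
from h import *; import pickle
f=grab('wrist'); save(f,'b_wrist.png',None,1.5); o=f['o']; print(o['t'],o['eef_pos'],o['finger_gap'],Rn.from_quat(o['ee_rot']).as_matrix().round(3).tolist())
pickle.dump(f,open('fb.pkl','wb'))
W=cloud(f)
for m,s,c in blobs(f,*BLUE,amin=150):
    P=W[m]; print(s,c.round(),np.nanpercentile(P,[2,50,98],axis=0).round(3).tolist())
```

```text
0.95 [ 0.54205205 -0.17708327  0.13906795] 0.030065624744364926 [[0.768, 0.641, -0.001], [0.641, -0.768, 0.0], [-0.001, -0.001, -1.0]]
[156 162  56  26 904] [184. 175.] [[0.483, -0.127, 0.011], [0.507, -0.11, 0.053], [0.526, -0.09, 0.062]]
[128 210  19  53 431] [135. 236.] [[0.391, -0.126, 0.024], [0.417, -0.104, 0.057], [0.431, -0.091, 0.062]]
[ 235  219   52   46 1312] [261. 250.] [[0.488, -0.228, 0.033], [0.506, -0.21, 0.088], [0.547, -0.172, 0.167]]
```

View pics/b_wrist.png

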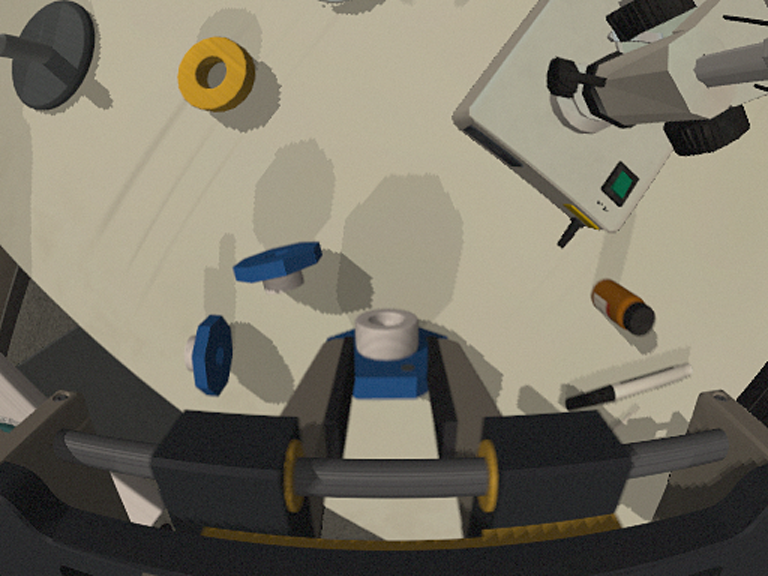

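The fingers at (340–440,420) straddle the spigot at (387,335), and the flange is behind it. I'm descending just above the spigot and bringing the fingers near the flange.

Emit:
servo_tool(
  linear=[
    [0,0,20],
    [0,0,40],
    [0,0,60],
    [0,0,61],
    [-10,0,61],
    [-20,0,61],
    [-26,0,61],
    [-28,0,61],
  ],
  rot=[
    [0,0,0],
    [0,0,0],
    [0,0,0],
    [0,0,0],
    [0,0,0],
    [0,0,0],
    [0,0,0],
    [0,0,0],
  ],
  gripper=[1,1,1,1,1,1,1,1],
)

```text
t: 1.8
eef_pos: [0.5211, -0.1953, 0.0804]
ee_rot: [0.94, 0.341, 0.0, 0.0]
force: [-0.5, 0.7, -0.1]
finger_gap: 0.0002
grip_force: 0.0
```

Emit:
servo_tool(
  linear=[
    [-3,0,0],
    [-6,0,0],
    [-9,0,0],
    [-12,0,0],
    [-15,0,0],
    [-18,0,0],
    [-21,0,0],
    [-24,0,0],
  ],
  rot=[
    [0,0,0],
    [0,0,0],
    [0,0,0],
    [0,0,0],
    [0,0,0],
    [0,0,0],
    [0,0,0],
    [0,0,0],
  ],
  gripper=[1,1,1,1,1,1,1,1],
)

```text
t: 2.6
eef_pos: [0.503, -0.2096, 0.0793]
ee_rot: [0.94, 0.342, -0.0, -0.0]
force: [-0.1, 0.2, -0.3]
finger_gap: 0.0004
grip_force: 0.0
```

Run:
```python
from h import *
f=grab('side'); W=cloud(f); o=f['o']; print(o['eef_pos'],o['force'])
for m,s,c in blobs(f,*BLUE,amin=150):
    P=W[m]; P=P[np.isfinite(P).all(1)]; print(s,c.round(),np.percentile(P,[2,50,98],axis=0).round(3).tolist(), np.linalg.svd(P-P.mean(0),full_matrices=False)[2][2])
```

```text
[ 0.50295873 -0.20958638  0.07934175] [-0.0624847   0.21315792 -0.28460572]
[263 225  43  39 774] [287. 246.] [[0.466, -0.248, 0.007], [0.493, -0.21, 0.05], [0.519, -0.1, 0.091]] [0.9921255  0.12466083 0.01211042]
```

Run:
```python
from h import *
a=grab('side'); b=grab('scene')
x=cv2.resize(a['img'][180:280,240:330],(400,444)); y=cv2.resize(b['img'][110:210,300:390],(400,444))
cv2.imwrite('pics/c.png',np.hstack([x,y])[...,::-1])
```

```text
(no output)
```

View pics/c.png

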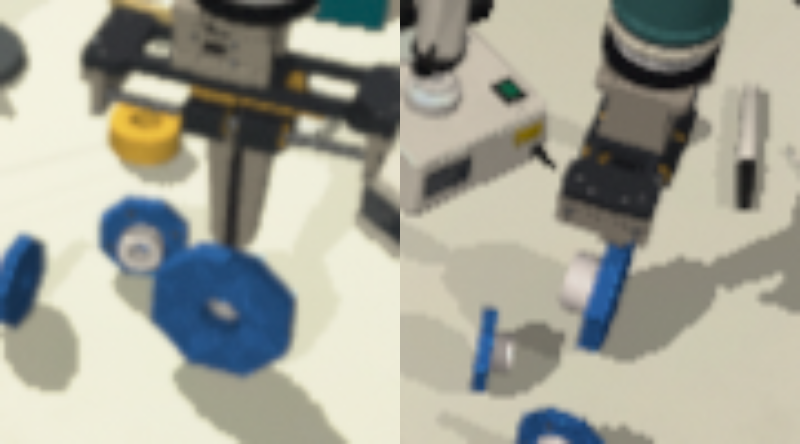

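In the side crop the closed fingertips at (230,240) are just behind the top of the flange, centred on it, and the hub hasn't moved yet. I'll keep pushing slowly.

Emit:
servo_tool(
  linear=[
    [-3,0,0],
    [-6,0,0],
    [-9,0,0],
    [-12,0,0],
    [-15,0,0],
    [-18,0,0],
    [-21,0,0],
    [-24,0,0],
  ],
  rot=[
    [0,0,0],
    [0,0,0],
    [0,0,0],
    [0,0,0],
    [0,0,0],
    [0,0,0],
    [0,0,0],
    [0,0,0],
  ],
  gripper=[1,1,1,1,1,1,1,1],
)

```text
t: 3.55
eef_pos: [0.4846, -0.2251, 0.0794]
ee_rot: [0.94, 0.342, 0.0, 0.0]
force: [0.7, -0.1, 0.2]
finger_gap: 0.0007
grip_force: 0.0
```

```bash
cat > chk.py <<'E'
from h import *
f=grab('side'); W=cloud(f); o=f['o']; print(o['t'],o['eef_pos'],o['force'])
for m,s,c in blobs(f,*BLUE,amin=150):
    P=W[m]; P=P[np.isfinite(P).all(1)]; print(s,c.round(),np.percentile(P,[2,50,98],axis=0).round(3).tolist())
E
python3 chk.py
```

```text
3.55 [ 0.4845615  -0.22507081  0.07940936] [ 0.71342885 -0.12249939  0.17584459]
[263 225  43  39 722] [287. 246.] [[0.466, -0.248, 0.006], [0.494, -0.211, 0.048], [0.519, -0.099, 0.087]]
```

Emit:
servo_tool(
  linear=[
    [-3,0,0],
    [-6,0,0],
    [-9,0,0],
    [-12,0,0],
    [-15,0,0],
    [-18,0,0],
    [-20,0,0],
    [-22,0,0],
  ],
  rot=[
    [0,0,0],
    [0,0,0],
    [0,0,0],
    [0,0,0],
    [0,0,0],
    [0,0,0],
    [0,0,0],
    [0,0,0],
  ],
  gripper=[1,1,1,1,1,1,1,1],
)

```text
t: 4.4
eef_pos: [0.4678, -0.2391, 0.0794]
ee_rot: [0.94, 0.342, 0.0, -0.0]
force: [-0.7, -0.5, 0.8]
finger_gap: 0.0005
grip_force: 0.0
```

```bash
python3 chk.py
```

```text
4.4 [ 0.46779029 -0.2391123   0.07939069] [-0.6656086  -0.45231491  0.75026512]
[263 225  43  39 646] [287. 247.] [[0.466, -0.249, 0.005], [0.497, -0.212, 0.044], [0.518, -0.099, 0.088]]
```

Run:
```python
from h import *
a=grab('side'); b=grab('scene')
x=cv2.resize(a['img'][180:280,240:330],(400,444)); y=cv2.resize(b['img'][110:210,300:390],(400,444))
cv2.imwrite('pics/d.png',np.hstack([x,y])[...,::-1])
T=np.array([0.4678,-0.2391,0.0794])
for f in(a,b):
    p=(T-f['C'])@f['Rc']; print('TCP px',f['cx']+f['f']*p[0]/p[2],f['cy']+f['f']*p[1]/p[2],p[2])
```

```text
TCP px 286.6537868764848 248.7079258441499 1.1036274008112046
TCP px 361.06568797569435 171.88931058771738 1.5591554273995512
```

View pics/d.png

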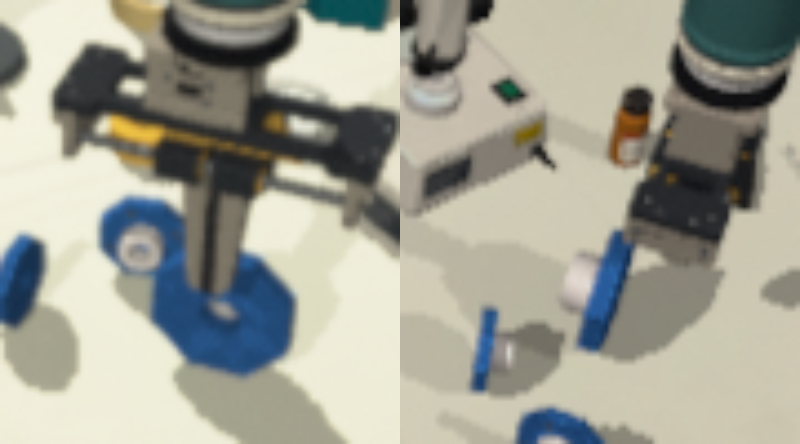

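The fingers seem to have passed over or in front of the flange without touching it (left panel, tips at (210,290) in front of the blue face). I'll check the actual fingertip height in the depth data.

Run:
```python
from h import *
a=grab('side'); W=cloud(a)
for v in range(232,252): # column through finger
    print(v, [tuple((W[v,u]*1000).astype(int)) for u in (280,286,288,300)], a['img'][v,286])
# bench bias
b=grab('scene'); V=cloud(b)
for f,Z in((a,W),(b,V)):
    k=(abs(Z[...,0]-.5)<.08)&(abs(Z[...,1]+.3)<.05)&(abs(Z[...,2])<.02)
    print('bench z med',np.median(Z[k][:,2]),k.sum())
```

```text
232 [(np.int64(516), np.int64(-127), np.int64(39)), (np.int64(457), np.int64(-245), np.int64(145)), (np.int64(462), np.int64(-247), np.int64(144)), (np.int64(599), np.int64(-116), np.int64(0))] [53 52 47]
233 [(np.int64(517), np.int64(-126), np.int64(33)), (np.int64(458), np.int64(-244), np.int64(140)), (np.int64(460), np.int64(-250), np.int64(144)), (np.int64(592), np.int64(-124), np.int64(4))] [51 48 45]
234 [(np.int64(514), np.int64(-130), np.int64(33)), (np.int64(458), np.int64(-244), np.int64(137)), (np.int64(460), np.int64(-251), np.int64(141)), (np.int64(592), np.int64(-125), np.int64(1))] [51 49 46]
235 [(np.int64(516), np.int64(-128), np.int64(28)), (np.int64(458), np.int64(-244), np.int64(134)), (np.int64(460), np.int64(-251), np.int64(138)), (np.int64(590), np.int64(-128), np.int64(0))] [48 46 44]
236 [(np.int64(515), np.int64(-129), np.int64(25)), (np.int64(458), np.int64(-244), np.int64(130)), (np.int64(460), np.int64(-251), np.int64(135)), (np.int64(591), np.int64(-128), np.int64(-3))] [45 44 42]
237 [(np.int64(477), np.int64(-188), np.int64(79)), (np.int64(459), np.int
[... 2545 characters left out ...]
)), (np.int64(491), np.int64(-202), np.int64(40)), (np.int64(501), np.int64(-197), np.int64(32)), (np.int64(513), np.int64(-237), np.int64(59))] [43 63 90]
250 [(np.int64(475), np.int64(-195), np.int64(37)), (np.int64(489), np.int64(-205), np.int64(39)), (np.int64(497), np.int64(-202), np.int64(34)), (np.int64(511), np.int64(-240), np.int64(58))] [29 57 88]
251 [(np.int64(474), np.int64(-197), np.int64(35)), (np.int64(488), np.int64(-206), np.int64(37)), (np.int64(495), np.int64(-206), np.int64(33)), (np.int64(512), np.int64(-240), np.int64(54))] [30 60 95]
bench z med 0.0008335364087305175 1577
bench z med 0.0014468323880441059 785<stdin>:4: RuntimeWarning: invalid value encountered in cast
```

Run:
```python
from h import *; import pickle
F=pickle.load(open('f0.pkl','rb'))
for f in F[:2]:
    W=cloud(f); 
    for x0,x1 in((.58,.65),(.65,.74)):
        k=(W[...,0]>x0)&(W[...,0]<x1)&(abs(W[...,1])<.03)&(W[...,2]>.09)&(W[...,2]<.45)
        P=W[k]; print(k.sum(), np.percentile(P[:,2],[0,1,5]).round(3), P[P[:,2]<np.percentile(P[:,2],5)].mean(0).round(3))
```

```text
881 [0.216 0.225 0.245] [0.592 0.006 0.232]
336 [0.215 0.22  0.225] [0.697 0.005 0.221]
911 [0.216 0.222 0.24 ] [ 0.594 -0.006  0.229]
571 [0.212 0.217 0.23 ] [ 0.698 -0.004  0.221]
```

The depth data from both cameras puts the real fingertips about 20 mm above the reported TCP. The start frame shows the same thing, 0.214 against 0.193. So the fingers passed over the hub without touching it. From here I treat the finger end as TCP + 20 mm. I'll go back, lower, and push again.

Emit:
servo_tool(
  linear=[
    [15,0,-5],
    [40,0,-5],
    [65,0,-5],
    [88,0,-2],
    [90,0,0],
    [90,0,12],
    [90,0,22],
    [90,0,22],
  ],
  rot=[
    [0,0,0],
    [0,0,0],
    [0,0,0],
    [0,0,0],
    [0,0,0],
    [0,0,0],
    [0,0,0],
    [0,0,0],
  ],
  gripper=[1,1,1,1,1,1,1,1],
)

```text
t: 5.45
eef_pos: [0.5345, -0.1817, 0.0555]
ee_rot: [0.94, 0.341, -0.002, -0.001]
force: [-0.0, 0.5, -0.3]
finger_gap: 0.0002
grip_force: 0.0
```

Emit:
servo_tool(
  linear=[
    [-8,0,0],
    [-16,0,0],
    [-20,0,0],
    [-23,0,0],
    [-26,0,0],
    [-29,0,0],
    [-32,0,0],
    [-35,0,0],
  ],
  rot=[
    [0,0,0],
    [0,0,0],
    [0,0,0],
    [0,0,0],
    [0,0,0],
    [0,0,0],
    [0,0,0],
    [0,0,0],
  ],
  gripper=[1,1,1,1,1,1,1,1],
)

```text
t: 6.25
eef_pos: [0.5101, -0.2037, 0.0575]
ee_rot: [0.94, 0.342, 0.0, 0.0]
force: [0.0, 0.0, 0.1]
finger_gap: 0.0006
grip_force: 0.1
```

```bash
python3 chk.py
```

```text
6.25 [ 0.51010913 -0.20369301  0.05749896] [0.0414355  0.02465238 0.0559033 ]
[263 225  42  39 761] [286. 246.] [[0.464, -0.249, 0.007], [0.492, -0.213, 0.051], [0.517, -0.099, 0.092]]
```

Emit:
servo_tool(
  linear=[
    [-3,0,0],
    [-6,0,0],
    [-9,0,0],
    [-12,0,0],
    [-15,0,0],
    [-18,0,0],
    [-21,0,0],
    [-24,0,0],
  ],
  rot=[
    [0,0,0],
    [0,0,0],
    [0,0,0],
    [0,0,0],
    [0,0,0],
    [0,0,0],
    [0,0,0],
    [0,0,0],
  ],
  gripper=[1,1,1,1,1,1,1,1],
)

```text
t: 7.1
eef_pos: [0.4914, -0.2193, 0.0574]
ee_rot: [0.94, 0.342, -0.0, 0.0]
force: [-0.7, 0.2, -0.3]
finger_gap: 0.0005
grip_force: 0.0
```

```bash
python3 chk.py
```

```text
7.1 [ 0.4914368  -0.21926614  0.05736863] [-0.71392443  0.1516007  -0.27588921]
[269 258  32  13 154] [285. 265.] [[0.426, -0.283, 0.023], [0.453, -0.255, 0.034], [0.498, -0.206, 0.042]]
```

It's going over. I'll back away and up, open the gripper, then look.

Emit:
servo_tool(
  linear=[
    [0,0,-20],
    [20,0,-60],
    [20,0,-100],
    [0,0,-110],
    [-20,0,-110],
    [-30,0,-110],
    [-30,0,-110],
    [-30,0,-110],
  ],
  rot=[
    [0,0,0],
    [0,0,0],
    [0,0,0],
    [0,0,0],
    [0,0,0],
    [0,0,0],
    [0,0,0],
    [0,0,0],
  ],
  gripper=[1,1,0,-1,-1,-1,-1,-1],
)

```text
t: 7.95
eef_pos: [0.4685, -0.2381, 0.1668]
ee_rot: [0.94, 0.342, -0.0, -0.0]
force: [0.6, 0.7, -0.9]
finger_gap: 0.0459
grip_force: 0.0
```

Run:
```python
from h import *
W3=[grab(n) for n in('scene','side','wrist')]
for f in W3:
    W=cloud(f)
    for m,s,c in blobs(f,*BLUE,amin=60):
        P=W[m]; P=P[np.isfinite(P).all(1)]
        q=np.percentile(P,[2,50,98],axis=0)
        if len(P) and .3<q[1][0]<.6 and -.4<q[1][1]<0: print(s,c.round(),q.round(3).tolist())
print(W3[2]['o']['eef_pos'])
save(W3[2],'e.png',None,1.5)
```

```text
[347 176  29  24 320] [360. 190.] [[0.411, -0.288, 0.008], [0.44, -0.23, 0.017], [0.498, -0.199, 0.023]]
[327 202  19  15 132] [337. 208.] [[0.378, -0.127, 0.017], [0.4, -0.109, 0.05], [0.423, -0.088, 0.064]]
[308 282  16  30 211] [313. 299.] [[0.359, -0.125, -0.712], [0.42, -0.116, -0.61], [0.46, -0.107, -0.525]]
[263 225  19  16 131] [272. 230.] [[0.475, -0.13, 0.014], [0.499, -0.115, 0.044], [0.517, -0.097, 0.062]]
[238 234  11  19 136] [243. 243.] [[0.378, -0.135, 0.011], [0.396, -0.123, 0.041], [0.419, -0.106, 0.063]]
[267 261  33  26 426] [283. 275.] [[0.41, -0.295, 0.003], [0.437, -0.271, 0.016], [0.494, -0.213, 0.02]]
[160  73  56  23 607] [187.  84.] [[0.479, -0.13, 0.032], [0.505, -0.113, 0.058], [0.525, -0.092, 0.063]]
[128 128  19  53 435] [134. 153.] [[0.384, -0.129, 0.041], [0.409, -0.109, 0.059], [0.43, -0.093, 0.062]]
[143 146   7  18  77] [146. 154.] [[0.399, -0.122, 0.021], [0.405, -0.115, 0.024], [0.414, -0.11, 0.04]]
[ 222  151   75   72 2964] [259. 184.] [[0.416, -0.289, 0.015], [0.465, -0.241, 0.017], [0.5, -0.205, 0.018]]
[ 0.4690309  -0.23766375  0.16684309]
```

View pics/e.png

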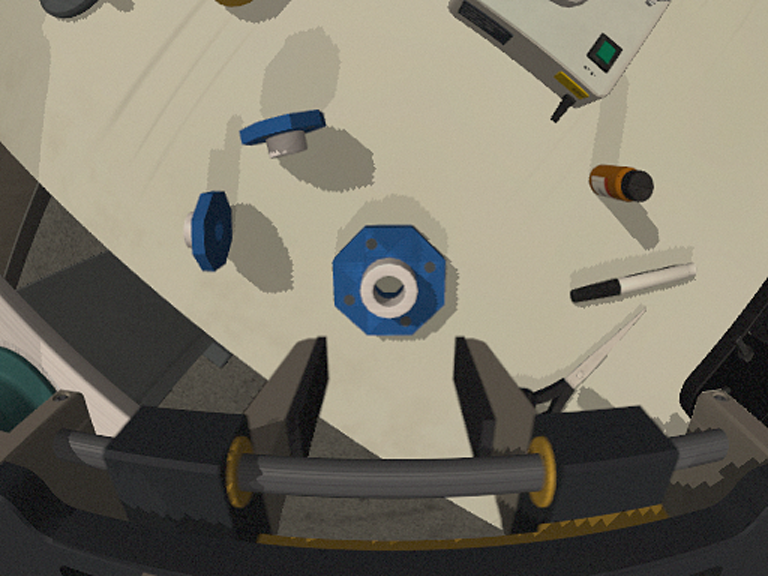

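The hub lies flat, spigot up, at display (388,288). I'll measure its centre, plus the collar and stand, from all three views.

```bash
cat >> h.py <<'E'
def circ(P):
    """circle fit to boundary of top view points"""
    h=cv2.convexHull((P[:,:2]*1e4).astype(np.float32))[:,0]/1e4
    A=np.c_[2*h,np.ones(len(h))]; s=np.linalg.lstsq(A,(h**2).sum(1),rcond=None)[0]
    return s[:2].round(4),round(float(np.sqrt(s[2]+s[:2]@s[:2])),4)
def sel(W,c,r,z0,z1):
    k=(np.hypot(W[...,0]-c[0],W[...,1]-c[1])<r)&(W[...,2]>z0)&(W[...,2]<z1)
    return W[k]
def thing(f,c,r,z0,z1,name=''):
    P=sel(cloud(f),c,r,z0,z1)
    if len(P)>8: print(name,'wrist' if f['wrist'] else 'fix',len(P),'circ',*circ(P),'z med/max',np.percentile(P[:,2],[50,95]).round(4))
E
python3 - <<'E'
from h import *
for n in('wrist','scene','side'):
    f=grab(n)
    thing(f,(.462,-.247),.036,.030,.048,n+' spigot top')
    thing(f,(.462,-.247),.055,.010,.022,n+' flange')
    thing(f,(.572,.015),.04,.017,.034,n+' collar')
    thing(f,(.493,.19),.07,.006,.018,n+' base')
    thing(f,(.493,.19),.03,.03,.078,n+' post')
    thing(f,(.493,.19),.03,.078,.095,n+' posttip')
    for m,s,c in blobs(f,*BLUE,amin=250):
        cn=max(cv2.findContours(m.astype(np.uint8),0,1)[0],key=len)
        p=onz(f,*cv2.minEnclosingCircle(cn)[0],.012)
        if abs(p[0]-.46)<.05: print(' blue px centre on z=.012',p.round(4))
goto([.46,-.247,.1668])
E
```

```text
wrist spigot top wrist 867 circ [ 0.4577 -0.248 ] 0.0217 z med/max [0.0388 0.0401]
wrist flange wrist 3325 circ [ 0.4574 -0.2479] 0.0473 z med/max [0.017  0.0183]
wrist collar wrist 16 circ [0.5691 0.0115] 0.0191 z med/max [0.0185 0.0214]
wrist base wrist 304 circ [0.4989 0.1824] 0.0468 z med/max [0.0123 0.014 ]
 blue px centre on z=.012 [ 0.4984 -0.104   0.012 ]
 blue px centre on z=.012 [ 0.4578 -0.2476  0.012 ]
scene spigot top fix 113 circ [ 0.4534 -0.2415] 0.0217 z med/max [0.0387 0.0433]
scene flange fix 355 circ [ 0.4564 -0.2437] 0.0472 z med/max [0.0169 0.021 ]
scene collar fix 179 circ [0.5731 0.0217] 0.0282 z med/max [0.0242 0.0296]
scene base fix 657 circ [0.4917 0.1877] 0.0655 z med/max [0.0129 0.017 ]
scene post fix 67 circ [0.5001 0.1909] 0.0099 z med/max [0.0577 0.0771]
scene posttip fix 14 circ [0.4991 0.192 ] 0.0066 z med/max [0.0818 0.0862]
 blue px centre on z=.012 [ 0.4561 -0.2456  0.012 ]
side spigot top fix 150 circ [ 0.4539 -0.2496] 0.0219 z med/max [0.0376 0.0407]
side flange fix 482 circ [ 0.4548 -0.2493] 0.0471 z med/max [0.0168 0.0194]
side collar fix 74 circ [0.5735 0.014 ] 0.0272 z med/max [0.0241 0.0267]
side base fix 346 circ [0.5001 0.1826] 0.0517 z med/max [0.0125 0.016 ]
side post fix 60 circ [0.5008 0.1807] 0.0082 z med/max [0.0563 0.0769]
 blue px centre on z=.012 [ 0.453  -0.2509  0.012 ]
eef [ 0.469  -0.2379  0.1671] lin [-12.7   1.1   0.3]
```

Emit:
servo_tool(
  linear=[
    [-8,0,20],
    [-15,0,55],
    [-15,0,90],
    [-15,0,120],
    [-15,0,140],
    [-15,0,153],
    [-15,0,163],
    [-15,0,164],
  ],
  rot=[
    [0,0,0],
    [0,0,0],
    [0,0,0],
    [0,0,0],
    [0,0,0],
    [0,0,0],
    [0,0,0],
    [0,0,0],
  ],
  gripper=[-1,-1,-1,-1,-1,-1,-1,-1],
)

```text
t: 9.05
eef_pos: [0.4569, -0.2478, 0.0026]
ee_rot: [0.94, 0.342, -0.0, -0.0]
force: [-0.3, -0.3, 0.9]
finger_gap: 0.0919
grip_force: 0.0
```

Run:
```python
from h import *
f=grab('side');W=cloud(f);o=f['o'];print(o['eef_pos'],o['force'],o['finger_gap'])
P=sel(W,(.4577,-.248),.075,.021,.1)
R=Rn.from_quat(o['ee_rot']).as_matrix(); q=(P-o['eef_pos'])@R
# finger points: |y|>28mm
k=abs(q[:,1])>.035; print(k.sum(), 'finger lowest z',np.percentile(P[k,2],[0,2,5,20]).round(3))
f=grab('wrist'); thing(f,(.4577,-.248),.03,.030,.048,'spigot'); thing(f,(.4577,-.248),.055,.010,.022,'flange')
```

```text
[ 0.45691227 -0.24775277  0.00263849] [-0.29937063 -0.29116517  0.85067877] 0.09189654385130476
293 finger lowest z [0.025 0.028 0.03  0.044]
spigot wrist 3053 circ [ 0.4573 -0.2475] 0.0218 z med/max [0.0387 0.0398]
flange wrist 9771 circ [ 0.4576 -0.2478] 0.0473 z med/max [0.017  0.0181]
```

Emit:
servo_tool(
  linear=[
    [0,0,3],
    [0,0,3],
    [0,0,3],
    [0,0,3],
    [0,0,3],
    [0,0,3],
    [0,0,3],
    [0,0,3],
  ],
  rot=[
    [0,0,0],
    [0,0,0],
    [0,0,0],
    [0,0,0],
    [0,0,0],
    [0,0,0],
    [0,0,0],
    [0,0,0],
  ],
  gripper=[-1,1,1,1,1,1,1,1],
  force=25,
)

```text
t: 9.95
eef_pos: [0.4569, -0.2477, 0.0004]
ee_rot: [0.94, 0.342, -0.0, -0.0]
force: [-0.9, 0.7, 1.4]
finger_gap: 0.0433
grip_force: 25.0
```

Emit:
servo_tool(
  linear=[
    [0,0,-5],
    [0,0,-15],
    [0,0,-35],
    [0,0,-60],
    [0,0,-90],
    [0,0,-115],
    [0,0,-125],
    [0,0,-125],
  ],
  rot=[
    [0,0,0],
    [0,0,0],
    [0,0,0],
    [0,0,0],
    [0,0,0],
    [0,0,0],
    [0,0,0],
    [0,0,0],
  ],
  gripper=[1,1,1,1,1,1,1,1],
)

```text
t: 10.75
eef_pos: [0.4581, -0.2484, 0.127]
ee_rot: [0.94, 0.342, 0.001, 0.001]
force: [-0.9, 0.5, -2.9]
finger_gap: 0.0435
grip_force: 25.0
```

Run:
```python
from h import *
f=grab('wrist');o=f['o'];print(o['t'],o['eef_pos'],o['force'],o['finger_gap'],o['grip_force'])
R=Rn.from_quat(o['ee_rot']).as_matrix();W=cloud(f);q=(W-o['eef_pos'])@R
m=cv2.inRange(cv2.cvtColor(f['img'],cv2.COLOR_RGB2HSV),*map(np.array,BLUE))>0
k=m&(np.hypot(q[...,0],q[...,1])<.07)&(abs(q[...,2])<.05); Q=q[k]; print(k.sum(),'flange in tool: circ',circ(Q))
c=Q.mean(0);n=np.linalg.svd(Q-c,full_matrices=False)[2][2];print('n',n.round(3),'z',np.median(Q[:,2]))
goto([.4993,.185,o['eef_pos'][2]])
```

```text
10.75 [ 0.45813494 -0.24844198  0.12697236] [-0.88600306  0.48065621 -2.86455657] 0.04352347899589629 24.99824434518814
7007 flange in tool: circ (array([0.0009, 0.0017]), 0.0465)
n [ 0.006 -0.004 -1.   ] z -0.01651021726727047
eef [ 0.4572 -0.2479  0.1256] lin [ 310.5 -304.6   -1.4]
```

Emit:
servo_tool(
  linear=[
    [20,-19,0],
    [54,-50,0],
    [88,-82,0],
    [122,-114,0],
    [156,-146,0],
    [190,-178,0],
    [222,-208,0],
    [245,-229,0],
  ],
  rot=[
    [0,0,-4],
    [0,0,-11],
    [0,0,-18],
    [0,0,-25],
    [0,0,-32],
    [0,0,-39],
    [0,0,-46],
    [0,0,-50],
  ],
  gripper=[1,1,1,1,1,1,1,1],
)

```text
t: 11.6
eef_pos: [0.4964, 0.0882, 0.1238]
ee_rot: [0.705, 0.71, -0.001, -0.001]
force: [-0.2, 0.6, -1.8]
finger_gap: 0.0437
grip_force: 25.0
```

Emit:
servo_tool(
  linear=[
    [0,0,0],
    [0,0,0],
    [0,0,0],
  ],
  rot=[
    [0,0,0],
    [0,0,0],
    [0,0,0],
  ],
  gripper=[1,1,1],
)

```text
t: 11.9
eef_pos: [0.4969, 0.0833, 0.1243]
ee_rot: [0.708, 0.706, -0.001, -0.0]
force: [-0.9, -0.7, -2.4]
finger_gap: 0.0437
grip_force: 25.0
```

```bash
cat >> h.py <<'E'
def hubtool(f):
    o=f['o'];R=Rn.from_quat(o['ee_rot']).as_matrix();W=cloud(f);q=(W-o['eef_pos'])@R
    m=cv2.inRange(cv2.cvtColor(f['img'],cv2.COLOR_RGB2HSV),*map(np.array,BLUE))>0
    k=m&(np.hypot(q[...,0],q[...,1])<.07)&(abs(q[...,2])<.05); Q=q[k]; Q=Q[abs(Q[:,2]-np.median(Q[:,2]))<.004]
    c,r=circ(Q); n=np.linalg.svd(Q-Q.mean(0),full_matrices=False)[2][2]
    w=R@[c[0],c[1],np.median(Q[:,2])]+o['eef_pos']
    print('hub flange in tool',c,r,'n',n.round(3),'world',w.round(4)); return w
E
python3 - <<'E'
from h import *
f=grab('wrist');o=f['o'];print(o['t'],o['eef_pos'],o['force'],o['finger_gap'])
print(Rn.from_quat(o['ee_rot']).as_matrix().round(3).tolist())
hubtool(f)
for g in(f,grab('scene'),grab('side')):
    thing(g,(.499,.185),.07,.008,.018,'base'); thing(g,(.499,.185),.02,.03,.070,'post'); thing(g,(.499,.185),.02,.070,.095,'tip')
save(f,'f.png',None,1.5)
E
```

```text
11.9 [0.4969039  0.08331933 0.12428226] [-0.94258723 -0.71115624 -2.40224969] 0.04374202153052448
[[0.002, 1.0, -0.002], [1.0, -0.002, -0.001], [-0.001, -0.002, -1.0]]
hub flange in tool [-0.0008  0.0018] 0.0466 n [-0.    -0.003 -1.   ] world [0.4987 0.0825 0.1409]
base wrist 7342 circ [0.5041 0.1865] 0.0516 z med/max [0.0129 0.0142]
post wrist 36 circ [0.5039 0.1861] 0.0088 z med/max [0.0532 0.0685]
tip wrist 402 circ [0.5042 0.1866] 0.0091 z med/max [0.0786 0.0836]
base fix 612 circ [0.504  0.1826] 0.0589 z med/max [0.0133 0.0171]
post fix 50 circ [0.4998 0.1912] 0.0093 z med/max [0.051  0.0676]
tip fix 31 circ [0.4998 0.1913] 0.008 z med/max [0.0773 0.0849]
base fix 334 circ [0.4991 0.1821] 0.0515 z med/max [0.0129 0.0156]
post fix 33 circ [0.499  0.1791] 0.0082 z med/max [0.0431 0.0575]
```

View pics/f.png

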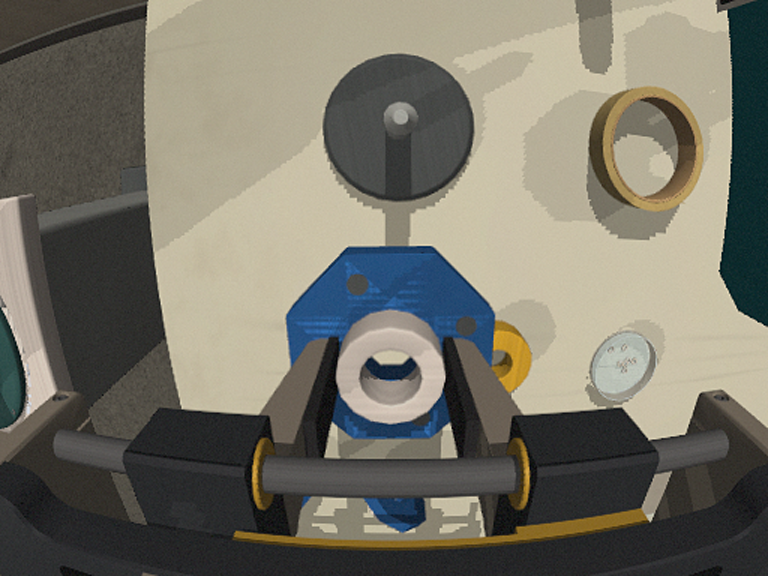

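The wrist view shows the post tip at (400,117), the base centred at (399,128), and the held hub's spigot at (391,365), level. Measured relative to the hub, the post is +5.4 mm in x and +104 mm in y.

Emit:
servo_tool(
  linear=[
    [20,1,0],
    [50,3,0],
    [80,5,0],
    [100,5.4,0],
    [104,5.4,0],
    [104,5.4,0],
    [104,5.4,15],
    [104,5.4,28],
  ],
  rot=[
    [0,0,0],
    [0,0,0],
    [0,0,0],
    [0,0,0],
    [0,0,0],
    [0,0,0],
    [0,0,0],
    [0,0,0],
  ],
  gripper=[1,1,1,1,1,1,1,1],
)

```text
t: 12.85
eef_pos: [0.5035, 0.1867, 0.097]
ee_rot: [0.708, 0.706, -0.0, 0.0]
force: [0.5, -0.2, -2.1]
finger_gap: 0.0437
grip_force: 25.0
```

Emit:
servo_tool(
  linear=[
    [0,0,0],
    [0,0,0],
  ],
  rot=[
    [0,0,0],
    [0,0,0],
  ],
  gripper=[1,1],
)

```text
t: 13.05
eef_pos: [0.503, 0.1878, 0.0971]
ee_rot: [0.708, 0.707, -0.001, -0.0]
force: [0.1, -0.4, -1.3]
finger_gap: 0.044
grip_force: 25.0
```

Run:
```python
from h import *
f=grab('wrist');o=f['o'];print(o['t'],o['eef_pos'],o['force'],o['finger_gap'])
w=hubtool(f)
W=cloud(f); thing(f,w[:2],.03,w[2]+.016,w[2]+.03,'spigot top')
P=sel(W,w[:2],.0105,.05,w[2]+.010); print('in bore',len(P), P.mean(0).round(4),np.percentile(P[:,2],[5,50,95]).round(4)); 
P=P[P[:,2]>.074]; print('tip',len(P),P.mean(0).round(4))
save(f,'g.png',(190,190,330,295),5)
```

```text
13.05 [0.50302153 0.1878058  0.09709677] [ 0.10337211 -0.42769072 -1.25950442] 0.04399054769051083
hub flange in tool [-0.0007  0.0021] 0.0466 n [ 0.    -0.003 -1.   ] world [0.5051 0.1871 0.1137]
spigot top wrist 3376 circ [0.5055 0.1883] 0.0248 z med/max [0.1355 0.1387]<stdin>:5: RuntimeWarning: Mean of empty slice.
  ret = um.true_divide(
Traceback (most recent call last):
IndexError: index -1 is out of bounds for axis 0 with size 0
```

Hub over the post within about 1 mm. I'm lowering it over the taper with a check on the force.

Emit:
servo_tool(
  linear=[
    [-0.5,-0.8,8],
    [-0.5,-0.8,14],
    [-0.5,-0.8,19],
    [-0.5,-0.8,24],
    [-0.5,-0.8,29],
    [-0.5,-0.8,34],
    [-0.5,-0.8,36],
    [-0.5,-0.8,36],
  ],
  rot=[
    [0,0,0],
    [0,0,0],
    [0,0,0],
    [0,0,0],
    [0,0,0],
    [0,0,0],
    [0,0,0],
    [0,0,0],
  ],
  gripper=[1,1,1,1,1,1,1,1],
)

```text
t: 13.9
eef_pos: [0.5021, 0.1883, 0.061]
ee_rot: [0.707, 0.707, -0.0, -0.0]
force: [-0.6, -0.3, -2.2]
finger_gap: 0.0437
grip_force: 25.0
```

Run:
```python
from h import *
f=grab('wrist');o=f['o'];print(o['t'],o['eef_pos'],o['force'],o['ft_torque'],o['finger_gap'])
w=hubtool(f)
P=sel(cloud(f),w[:2],.014,.05,w[2]+.015); print('post in bore',len(P))
if len(P): print(P.mean(0).round(4),np.percentile(P[:,2],[5,50,95]).round(4))
```

```text
13.9 [0.50208949 0.1883217  0.06099421] [-0.57250673 -0.26175574 -2.18568737] [ 0.01614665 -0.00908956 -0.02089055] 0.043732958014084757
hub flange in tool [-0.0005  0.0017] 0.0465 n [ 0.001 -0.003 -1.   ] world [0.5038 0.1878 0.0776]
post in bore 895
[0.5038 0.1797 0.0807] [0.0685 0.082  0.091 ]
```

It's threaded with no side force. Now down to the base.

Emit:
servo_tool(
  linear=[
    [0,0,12],
    [0,0,24],
    [0,0,34],
    [0,0,42],
    [0,0,46],
    [0,0,48],
    [0,0,49],
    [0,0,49],
  ],
  rot=[
    [0,0,0],
    [0,0,0],
    [0,0,0],
    [0,0,0],
    [0,0,0],
    [0,0,0],
    [0,0,0],
    [0,0,0],
  ],
  gripper=[1,1,1,1,1,1,1,1],
)

```text
t: 14.75
eef_pos: [0.5025, 0.1885, 0.0126]
ee_rot: [0.707, 0.707, 0.0, 0.0]
force: [-0.8, 0.3, -2.7]
finger_gap: 0.0436
grip_force: 25.0
```

Run:
```python
from h import *
f=grab('wrist');o=f['o'];print(o['t'],o['eef_pos'],o['force'],o['ft_torque'],o['finger_gap'])
w=hubtool(f)
```

```text
14.75 [0.50253867 0.18850842 0.01264144] [-0.84586475  0.33710964 -2.65006612] [ 0.0489475  -0.02160295  0.06145841] 0.04361707521841564
hub flange in tool [-0.0008  0.0019] 0.0465 n [ 0.001 -0.003 -1.   ] world [0.5044 0.1877 0.0293]
```

Emit:
servo_tool(
  linear=[
    [0,0,1.5],
    [0,0,1.5],
    [0,0,1.5],
    [0,0,1.5],
    [0,0,1.5],
    [0,0,1.5],
    [0,0,1.5],
    [0,0,-20],
  ],
  rot=[
    [0,0,0],
    [0,0,0],
    [0,0,0],
    [0,0,0],
    [0,0,0],
    [0,0,0],
    [0,0,0],
    [0,0,0],
  ],
  gripper=[1,1,-1,-1,-1,-1,-1,-1],
)

```text
t: 15.6
eef_pos: [0.5002, 0.1875, 0.0304]
ee_rot: [0.707, 0.707, -0.002, -0.001]
force: [0.2, -1.0, -0.2]
finger_gap: 0.0896
grip_force: 0.0
```

Emit:
servo_tool(
  linear=[
    [0,0,-40],
    [0,0,-80],
    [-20,8,-110],
    [-60,28,-130],
    [-100,48,-130],
    [-140,65,-130],
    [-180,70,-130],
    [-220,70,-130],
  ],
  rot=[
    [0,0,0],
    [0,0,0],
    [0,0,0],
    [0,0,0],
    [0,0,0],
    [0,0,0],
    [0,0,0],
    [0,0,0],
  ],
  gripper=[-1,-1,-1,-1,-1,-1,-1,-1],
)

```text
t: 16.4
eef_pos: [0.5729, -0.0334, 0.1623]
ee_rot: [0.707, 0.707, 0.0, 0.0]
force: [0.2, 0.2, -0.9]
finger_gap: 0.0921
grip_force: 0.0
```

Emit:
servo_tool(
  linear=[
    [0,0,0],
    [0,0,0],
  ],
  rot=[
    [0,0,0],
    [0,0,0],
  ],
  gripper=[-1,-1],
)

```text
t: 16.6
eef_pos: [0.5721, -0.0325, 0.1622]
ee_rot: [0.708, 0.706, -0.0, -0.0]
force: [0.5, 1.1, -0.2]
finger_gap: 0.0919
grip_force: 0.0
```

Run:
```python
from h import *
f=grab('wrist');o=f['o'];print(o['t'],o['eef_pos'],o['finger_gap'])
thing(f,(.573,.014),.045,.017,.034,'collar')
for m,s,c in blobs(f,(15,120,90),(30,255,255),200): print('px',s,onz(f,*c,.02).round(4))
for g in(f,grab('side')):
    thing(g,(.504,.187),.06,.020,.034,'flange'); thing(g,(.504,.187),.03,.044,.056,'spigot'); thing(g,(.504,.187),.02,.062,.095,'post')
    P=sel(cloud(g),(.504,.187),.05,.020,.034); print(np.linalg.svd(P-P.mean(0),full_matrices=False)[2][2].round(3))
```

```text
16.6 [ 0.57209995 -0.03253898  0.16218096] 0.09189380513082485
collar wrist 1564 circ [0.577  0.0175] 0.0275 z med/max [0.0249 0.0261]
px [325   0  73  34 415] [0.695  0.1551 0.02  ]
px [ 239  108   49   50 1577] [0.5771 0.0176 0.02  ]
px [241 331 224  32 692] [ 0.7632 -0.33    0.02  ]
flange wrist 1562 circ [0.5053 0.185 ] 0.0463 z med/max [0.0289 0.0304]
spigot wrist 27 circ [0.5044 0.1864] 0.0217 z med/max [0.0465 0.05  ]
[ 0.008 -0.048  0.999]
flange fix 241 circ [0.5012 0.1833] 0.0467 z med/max [0.029  0.0319]
spigot fix 69 circ [0.5028 0.1844] 0.0227 z med/max [0.0505 0.0543]
post fix 32 circ [0.5001 0.1821] 0.0085 z med/max [0.0728 0.0804]
[-0.011 -0.039  0.999]
```

The hub is home: flange top 0.029, spigot end 0.050. Collar centre is at (0.577,0.0175), top 0.025. Descending on the collar, allowing for the 21 mm short fingers.

Emit:
servo_tool(
  linear=[
    [25,2,20],
    [50,3.4,50],
    [50.5,3.4,90],
    [50.5,3.4,125],
    [50.5,3.4,150],
    [50.5,3.4,164],
    [50.5,3.4,170],
    [50.5,3.4,171],
  ],
  rot=[
    [0,0,0],
    [0,0,0],
    [0,0,0],
    [0,0,0],
    [0,0,0],
    [0,0,0],
    [0,0,0],
    [0,0,0],
  ],
  gripper=[-1,-1,-1,-1,-1,-1,-1,-1],
)

```text
t: 17.5
eef_pos: [0.5759, 0.0197, -0.0086]
ee_rot: [0.707, 0.707, 0.0, -0.0]
force: [-0.5, -0.1, -0.1]
finger_gap: 0.0919
grip_force: 0.0
```

Run:
```python
from h import *
f=grab('wrist');o=f['o'];print(o['t'],o['eef_pos'],o['force'])
thing(f,(.575,.0175),.034,.017,.034,'collar')
g=grab('side');P=sel(cloud(g),(.575,.018),.09,.004,.1); q=P-o['eef_pos']
k=(abs(q[:,0])>.038)&(abs(q[:,0])<.07)&(abs(q[:,1])<.02); print(k.sum(),np.percentile(P[k,2],[0,2,5,20]).round(3) if k.any() else '')
```

```text
17.5 [ 0.57587854  0.01967843 -0.0085894 ] [-0.47595998 -0.13753349 -0.14979268]
collar wrist 5167 circ [0.5771 0.0177] 0.0277 z med/max [0.0249 0.0259]
267 [0.005 0.016 0.019 0.033]
```

Emit:
servo_tool(
  linear=[
    [-1.5,0,3],
    [-1.5,0,5],
    [-1.5,0,5],
    [-1.5,0,5],
    [-1.5,0,5],
    [-1.5,0,5],
    [-1.5,0,5],
    [-1.5,0,5],
  ],
  rot=[
    [0,0,0],
    [0,0,0],
    [0,0,0],
    [0,0,0],
    [0,0,0],
    [0,0,0],
    [0,0,0],
    [0,0,0],
  ],
  gripper=[-1,-1,1,1,1,1,1,1],
  force=25,
)

```text
t: 18.4
eef_pos: [0.5757, 0.0174, -0.0136]
ee_rot: [0.707, 0.707, -0.0, -0.0]
force: [0.4, 0.3, 1.4]
finger_gap: 0.0543
grip_force: 25.0
```

Emit:
servo_tool(
  linear=[
    [0,0,-8],
    [0,0,-25],
    [0,0,-50],
    [0,0,-85],
    [0,0,-115],
    [20,-20,-125],
    [55,-55,-125],
    [69,-73,-125],
  ],
  rot=[
    [0,0,0],
    [0,0,0],
    [0,0,0],
    [0,0,0],
    [0,0,0],
    [0,0,0],
    [0,0,0],
    [0,0,0],
  ],
  gripper=[1,1,1,1,1,1,1,1],
)

```text
t: 19.2
eef_pos: [0.5001, 0.0894, 0.1121]
ee_rot: [0.706, 0.708, 0.0, -0.001]
force: [-0.3, -0.4, -1.8]
finger_gap: 0.0546
grip_force: 25.0
```

Emit:
servo_tool(
  linear=[
    [0,0,0],
    [0,0,0],
    [0,0,0],
  ],
  rot=[
    [0,0,0],
    [0,0,0],
    [0,0,0],
  ],
  gripper=[1,1,1],
)

```text
t: 19.5
eef_pos: [0.5037, 0.0855, 0.1117]
ee_rot: [0.708, 0.707, 0.0, 0.0]
force: [0.3, -0.3, -0.9]
finger_gap: 0.0548
grip_force: 25.0
```

```bash
cat >> h.py <<'E'
def coltool(f):
    o=f['o'];R=Rn.from_quat(o['ee_rot']).as_matrix();q=(cloud(f)-o['eef_pos'])@R
    m=cv2.inRange(cv2.cvtColor(f['img'],cv2.COLOR_RGB2HSV),np.array((15,120,60)),np.array((30,255,255)))>0
    k=m&(np.hypot(q[...,0],q[...,1])<.045)&(q[...,2]>-.06)&(q[...,2]<0); Q=q[k]
    Q=Q[abs(Q[:,2]-np.percentile(Q[:,2],20))<.004]; c,r=circ(Q); n=np.linalg.svd(Q-Q.mean(0),full_matrices=False)[2][2]
    w=R@[c[0],c[1],np.median(Q[:,2])]+o['eef_pos']; print('collar top in tool',c,r,len(Q),n.round(3),'world',w.round(4)); return w
E
python3 - <<'E'
from h import *
f=grab('wrist');o=f['o'];print(o['t'],o['eef_pos'],o['force'],o['finger_gap'],o['grip_force'])
w=coltool(f)
thing(f,(.504,.187),.06,.020,.034,'flange'); thing(f,(.504,.187),.03,.044,.056,'spigot'); thing(f,(.504,.187),.02,.07,.095,'post')
E
```

```text
19.5 [0.50370893 0.0854648  0.11167352] [ 0.25276627 -0.32348646 -0.87815099] 0.054777322536150815 24.999435441568494
collar top in tool [0.0005 0.0018] 0.0276 5112 [ 0.004 -0.002 -1.   ] world [0.5055 0.086  0.1502]
flange wrist 5762 circ [0.5046 0.1874] 0.0469 z med/max [0.0291 0.0303]
spigot wrist 1442 circ [0.5046 0.1871] 0.0216 z med/max [0.0508 0.0522]
post wrist 456 circ [0.5037 0.1865] 0.0092 z med/max [0.0782 0.0835]
```

The collar is held level. Post relative to the collar: −1.6 mm in x, +100.6 mm in y.

Emit:
servo_tool(
  linear=[
    [25,0,0],
    [60,-1,0],
    [90,-1.5,0],
    [100.5,-1.5,0],
    [100.5,-1.5,0],
    [100.5,-1.5,15],
    [100.5,-1.5,30],
    [100.5,-1.5,34],
  ],
  rot=[
    [0,0,0],
    [0,0,0],
    [0,0,0],
    [0,0,0],
    [0,0,0],
    [0,0,0],
    [0,0,0],
    [0,0,0],
  ],
  gripper=[1,1,1,1,1,1,1,1],
)

```text
t: 20.35
eef_pos: [0.5007, 0.1839, 0.0759]
ee_rot: [0.708, 0.706, -0.002, -0.0]
force: [-0.1, 0.1, -0.7]
finger_gap: 0.0546
grip_force: 25.0
```

Run:
```python
from h import *
f=grab('wrist');o=f['o'];print(o['t'],o['eef_pos'],o['force'],o['finger_gap'])
w=coltool(f)
```

```text
20.35 [0.50068233 0.18389369 0.075869  ] [-0.10903858  0.08371007 -0.73727488] 0.05461928770315469
collar top in tool [0.0004 0.0019] 0.0276 5113 [ 0.003 -0.001 -1.   ] world [0.5027 0.1844 0.1144]
```

Emit:
servo_tool(
  linear=[
    [0,0,0],
    [0,0,0],
    [0,0,0],
  ],
  rot=[
    [0,0,0],
    [0,0,0],
    [0,0,0],
  ],
  gripper=[1,1,1],
)

```text
t: 20.7
eef_pos: [0.5018, 0.1868, 0.0781]
ee_rot: [0.707, 0.707, 0.001, 0.0]
force: [0.1, -0.3, -1.5]
finger_gap: 0.0545
grip_force: 25.0
```

Run:
```python
from h import *
f=grab('wrist');o=f['o'];print(o['t'],o['eef_pos'],o['force'],o['finger_gap'])
w=coltool(f)
```

```text
20.7 [0.50176981 0.18679002 0.07808571] [ 0.11040429 -0.30031139 -1.48570528] 0.054455075146396296
collar top in tool [0.0004 0.0019] 0.0275 5121 [ 0.003 -0.002 -1.   ] world [0.5036 0.1872 0.1166]
```

Aligned to within 0.6 mm. Collar bottom is at about 0.0925, so I'll lower it to about 0.052.

Emit:
servo_tool(
  linear=[
    [0,0,7],
    [0,0,13],
    [0,0,19],
    [0,0,25],
    [0,0,31],
    [0,0,36],
    [0,0,40],
    [0,0,40],
  ],
  rot=[
    [0,0,0],
    [0,0,0],
    [0,0,0],
    [0,0,0],
    [0,0,0],
    [0,0,0],
    [0,0,0],
    [0,0,0],
  ],
  gripper=[1,1,1,1,1,1,1,1],
)

```text
t: 21.55
eef_pos: [0.501, 0.1868, 0.0369]
ee_rot: [0.707, 0.707, -0.0, -0.0]
force: [-1.1, -0.3, -1.1]
finger_gap: 0.0548
grip_force: 25.0
```

Run:
```python
from h import *
f=grab('wrist');o=f['o'];print(o['t'],o['eef_pos'],o['force'],o['finger_gap'])
w=coltool(f)
```

```text
21.55 [0.50104851 0.18682034 0.03690008] [-1.1099467  -0.34434729 -1.13899971] 0.05475353960816797
collar top in tool [0.0005 0.0019] 0.0276 5130 [ 0.004 -0.001 -1.   ] world [0.503  0.1873 0.0754]
```

Collar top is at 0.0754 and home is 0.074. I'll settle it, release, and withdraw.

Emit:
servo_tool(
  linear=[
    [0,0,1.5],
    [0,0,1.5],
    [0,0,1.5],
    [0,0,1.5],
    [0,0,1.5],
    [0,0,1.5],
    [0,0,1.5],
    [0,0,1.5],
  ],
  rot=[
    [0,0,0],
    [0,0,0],
    [0,0,0],
    [0,0,0],
    [0,0,0],
    [0,0,0],
    [0,0,0],
    [0,0,0],
  ],
  gripper=[1,1,-1,-1,-1,-1,-1,-1],
)

```text
t: 22.4
eef_pos: [0.5012, 0.1869, 0.0358]
ee_rot: [0.707, 0.707, -0.0, 0.0]
force: [0.5, 0.9, 0.1]
finger_gap: 0.0916
grip_force: 0.0
```

Emit:
servo_tool(
  linear=[
    [0,0,-15],
    [0,0,-50],
    [0,0,-90],
    [-20,0,-120],
    [-60,0,-130],
    [-100,0,-130],
    [-100,0,-130],
    [-100,0,-130],
  ],
  rot=[
    [0,0,0],
    [0,0,0],
    [0,0,0],
    [0,0,0],
    [0,0,0],
    [0,0,0],
    [0,0,0],
    [0,0,0],
  ],
  gripper=[-1,-1,-1,-1,-1,-1,-1,-1],
)

```text
t: 23.2
eef_pos: [0.5012, 0.0863, 0.166]
ee_rot: [0.708, 0.706, 0.0, 0.0]
force: [0.3, -0.1, -0.6]
finger_gap: 0.0919
grip_force: 0.0
```

Run:
```python
from h import *
f=grab('wrist');o=f['o'];print(o['t'],o['eef_pos'],o['finger_gap'])
thing(f,(.504,.187),.06,.020,.034,'flange'); thing(f,(.504,.187),.035,.066,.078,'collar'); thing(f,(.504,.187),.012,.0785,.09,'tip')
P=sel(cloud(f),(.504,.187),.035,.066,.078); print(np.linalg.svd(P-P.mean(0),full_matrices=False)[2][2].round(3))
```

```text
23.2 [0.50123894 0.08630814 0.16602696] 0.0919304426306995
flange wrist 2823 circ [0.5046 0.1875] 0.047 z med/max [0.029  0.0304]
collar wrist 2336 circ [0.5032 0.1868] 0.0277 z med/max [0.0749 0.0764]
tip wrist 136 circ [0.5044 0.1864] 0.0062 z med/max [0.0817 0.0838]
[0.    0.002 1.   ]
```

The hub is home with the collar square on top of it, both released, and the arm is clear.

```bash
python3 -c "
from cell import sign_off
print(sign_off())"
```

```text
the job is handed in; nothing more can be done
None
```

The hub was tipped onto its flat face, threaded spigot-up fully home on the post with the brass collar square on top, both released, and the job was handed in at about 23 s; the verdict wasn't shown, and I didn't re-measure the bystanders, though the arm stayed clear of them.

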